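Fit the front glass and bezel of a bike headlight

TASK

The bike headlight standing in the small vice has been cleaned out and needs closing up. Lay its stepped glass from the mat into the mouth of the lamp, wide flange down and flat on the rubber seal (set it in, do not let it fall), then put the knurled bezel ring over it and screw it down clockwise until it is snug on the glass: nipped up so that it grips when you let go, but not forced, or the glass cracks. Leave the other things on the bench where they are.

Things in the scene. Friction and masses are not known exactly. Their poses are not given: they have to be found in the camera images.
- vice: A small blue vice, fixed to the bench, with the headlight standing face up in its rubber-faced jaws. Origin: on the bench under the lamp's axis, z up, x from the vice's screw to its fixed jaw. The lamp's rim is 125 mm above the bench, the jaws' tops 74 mm; from 17 mm below the rim down the lamp is 61 mm wide or less. It twists elastically in the jaws, 1 deg per 0.1 N m.
- mouth (a point): Centre of the lamp's mouth in the plane of its rim; axes as the vice's. The bore is 42 mm wide. The rubber sealing ring in it, on which the glass lies, has its top 1.7 to 4.9 mm below the rim (it differs from lamp to lamp) and gives about 1 mm for each 40 N.
- thread (a point): On the lamp's axis, 6 mm below the rim, inside its neck (47 mm wide, 55 mm over the thread). Coarse right-hand thread: three ridges 3 mm thick, each running from the rim 105 deg clockwise and down at 22.5 mm per turn, then a 15 deg gap. The gaps' middles (bright marks on the collar) lie at 7.5, 127.5, 247.5 deg anticlockwise of the vice's x, give or take 20 deg: it was clamped by eye.
- glass: The clear stepped glass, lying on the mat (3 mm thick) flange down. Flange 40 mm wide, 4 mm thick, lower edge bevelled; on it a cylinder 30 mm wide up to 11.5 mm, then a low dome to 14.7 mm. About 30 g. Origin: centre of the underside, z up. Seated, the top of its flange lies between 2.3 mm above and 0.9 mm below the rim.
- bezel: The bezel: knurled bright steel ring, 64 mm wide, 17.5 mm high, inside 56 mm, lip up on the mat. The lip leaves a 33 mm hole for the glass's cylinder. About 130 g. Origin: centre of the lower edge, z up. Set on, its lugs rest on the ridges; turned clockwise under light pressure they slide down them and then pass under the next ridges. Straight over the gaps they drop in at once.
- lug (a point): Middle of one of the bezel's three inward lugs (3 mm thick, 5 mm above its lower edge, at 0, 120, 240 deg from the bezel's x axis, each under a dark mark on the lip). 34 to 85 deg clockwise from a gap's middle (it depends on the seal) the lugs come up under the ridges and draw the ring down with the thread, pulling on the hand; until then it has free play up and down.
- press_edge (a point): Centre of the lip's pressing edge, 13.5 mm above the bezel's lower edge, which bears on the glass's flange. From where the lugs draw, some 8 to 12 deg more make it snug: 8 to 33 N on the glass. The turning moment then rises by about 0.014 N m (friction differs by a fifth) per newton on the glass; 0.2 to 0.25 N m is right. Over 36 N the glass cracks.
- tyre_lever: Bystander: black plastic tyre lever, 108 mm long and 8 mm high, on the mat.
- spacers: Bystander: short dark tube of headset spacers, 34 mm wide, 20 mm high (no lip: not the bezel).
- lube: Bystander: small white oil bottle, 38 mm wide, 115 mm high.
- sprocket: Bystander: flat toothed steel sprocket, 80 mm wide, 4 mm thick.
- hex_key: Bystander: L-shaped hex key, 106 mm long, 6 mm thick.
- driver: Bystander: screwdriver, 190 mm long.
- light_clamp: Bystander: small black handlebar clamp, 30 mm wide, 48 mm high.

How it is judged (in metres and radians):
On the way:
1. the glass lies flat in the lamp's mouth, dome up, within 2 mm of its centre and 1 to 7 mm below the rim, let go (horizontal distance between glass and mouth below 0.002 m and angle between glass's own z axis and vertical below 0.05 rad and z of glass in the frame of mouth between -0.007 and -0.001 m and contact force between the fingers and glass below 0.1 N), for 0.2 s.
At the end, for the whole second after the job is handed in: The glass lies flat (within 0.05 rad) in the lamp's mouth, within 2 mm of its axis and 1 to 7 mm below the rim; the bezel sits level on the lamp, within 2 mm of its axis, its lower edge 10.5 to 17 mm below the rim, at rest, and of itself keeps pressing the glass with more than 8 N (horizontal distance between each of glass, bezel and mouth below 0.002 m and angle between each of glass, bezel's own z axis and vertical below 0.05 rad and z of glass in the frame of mouth between -0.007 and -0.001 m and z of bezel in the frame of mouth between -0.017 and -0.0105 m and contact force between bezel and glass above 8 N and linear speed of bezel below 0.01 m/s); the robot touches nothing.
It fails at once if the bezel presses on the glass with more than 36 N (the glass cracks) (contact force between bezel and glass above 36 N).
It fails at once if the glass falls (faster than 0.6 m/s while not held) (linear speed of glass above 0.6 m/s and contact force between the fingers and glass below 0.05 N).
It fails at once if a bystander is moved by more than 15 mm (distance of any of tyre_lever, spacers, lube, sprocket, hex_key, driver, light_clamp from where it was at the start of the episode above 0.015 m).
It also fails if it takes over 70 s, if anything falls off the work surface, if the arm or the gripper's body presses on something with over 40 N, if the wrist force passes 120 N, or if a joint passes its speed limit or range.

ROBOT

A 6-joint arm with a two-finger parallel gripper is mounted at the origin on the work surface. World frame = base frame: x ahead of the robot, y to its left, z up, the work surface at z = 0. Lengths are in mm, angles in rad, forces in N, time in s.
With the tool pointing down it reaches from about 275 to 825 mm from the base axis. Payload 4.9 kg.
Tool frame: the origin (TCP) lies midway between the tips of the shut fingers; the grasp point (between the pads) lies hold_point_z behind it (hold_point_z is the distance from the TCP to the grasp point, in mm); z points along the fingers, y is the direction in which the jaws open and shut (so a half turn about z gives the same grasp; the last joint's range is limited). The gripper opens to 85 mm and grips with 20 to 120 N. Pads are 22 mm wide; open, the fingers measure 114 mm over their backs; the gripper's body (76 mm by 85 mm) begins 54 mm behind the grasp point. The pads swing forward as they close: fully open they stand 13 mm farther back than shut.
Start: joints at [-1.464, 0.326, -0.193, 1.052, 0, 1.437], TCP at [131.175, -534.146, 231.281] pointing down, gripper open.
Joint ranges: [-2.65, 2.65], [-0.97, 1.79], [-1.3, 1.35], [-1.93, 2.1], [-1.47, 1.37], [-3.14, 3.14]. Speed limits (rad/s): [2.57, 2.57, 3.14, 3.14, 3.14, 3.14].

INTERFACE

Orientations are given as [roll, pitch, yaw] about the fixed x, y, z axes, in that order (R = Rz(yaw) Ry(pitch) Rx(roll)).
In Python, from plant import * gives the robot as it stands. The module is installed in compiled form; this text tells all that it offers.
- The arm moves only by the tool play_rows, never from a script. Its argument "deltas" is a list of rows, each an object with "travel": the shift along the world's x, y, z in mm, a list of three; "rot": the turn, a rotation vector about the world's x, y, z in degrees, a list of three. In form: [{"travel": [x, y, z], "rot": [ax, ay, az]}, ...]. A call has exactly 8 rows; each row shifts and turns the commanded pose from where the row before left it; what a row does not reach is not made up. A row lasts 1/8 s, in which the tool goes at most 62.5 mm and 10.7 degrees, less where a joint would pass 70% of its speed; a pose out of reach is approached as far as the arm can. A call is refused whole if a number of a shift passes 62.5 or a number of a turn 10.7, either way. A call with a gripper value outside its range is refused whole. "grip" is the finger opening in mm, from 0 to 85.4, set as the call begins (left out, the last holds). The fingers move at their own pace and stop on an object; "force" is the grip in N (left out, the last holds). Time passes only in rows, so rows that do not move let the fingers close, or fill a call up. It gives the time, the measured TCP pose, the force and the opening at its end, in the units of the state.
- observe(): the state, without advancing time (a new reading comes with each control period).
- snapshot(name): name is "scene" or "top" or "wrist"; returns the picture (400x640x3 uint8, red, green, blue); there is no depth.
- camera_info(name): a dict with "fx", "fy", "cx", "cy" (pixels), "origin" and "orientation" of the camera in the world; the wrist camera has in their place "tool_from_camera" (4x4, takes a point from camera to tool coordinates, whose origin is the TCP and whose axes are the flange's). Camera axes: x right, y up, looking along -z (the intrinsics and any distortion apply to the point x, -y, -z); pixel columns grow to the right and rows downward; lengths in mm; the calibration is good to about 2 mm. A picture is of the moment at which its call begins: read the wrist's pose just before it. camera_info takes no time and is no camera call.
- job_done(): hands the job in, once; it reports no verdict.
The state is a dict: "t": time; "q": joint angles; "qvel": joint speeds; "joint_torque": joint torques, N m; "eef_pos": TCP position; "tcp_rot": TCP orientation; "wrist_force": force on the tool from outside, world axes, zero at the start; "moment": the same for the moment, N m; "gripper_width": finger opening in mm.
Only numpy, scipy, OpenCV 4.12 (cv2) and the standard library are available. Lean on these libraries where they do the work, as an engineer would, in place of code of your own. Each camera call takes 0.05 s, during which the arm holds its last target. There are 200 camera calls.

## Working session

There is one attempt and no reset: what is moved stays moved. The work goes in short steps, Python scripts to look and compute and a tool call to move; the robot and the scene stay as the last step left them, time stands still between calls to the robot, and variables do not carry over. Pictures are saved under pics/ and viewed, about 8 in all and at most 12, crops included, and the job is handed in when it is done.

Besides the shell and the picture viewer there is one more tool, called after "Call:" as name(argument=value, ...), one argument or row to a line, values as JSON. play_rows: Moves the arm, as the interface text tells. Its arguments: {"type":"object","properties":{"deltas":{"type":"array","items":{"type":"object","properties":{"travel":{"type":"array","items":{"type":"number"}},"rot":{"type":"array","items":{"type":"number"}}}}},"grip":{"type":"number"},"force":{"type":"number"}},"required":["deltas"]}

```bash
mkdir -p pics
cat > h.py <<'E'
from plant import *
import numpy as np, cv2
from scipy.spatial.transform import Rotation as Ro
def R_of(o):
    o=np.array(o,float)
    return o if o.shape==(3,3) else Ro.from_euler('xyz',o).as_matrix()
def cam(name,st=None):
    c=camera_info(name)
    if name=='wrist':
        st=st or observe(); T=np.array(c['tool_from_camera']); Rt=R_of(st['tcp_rot'])
        return c,Rt@T[:3,3]+np.array(st['eef_pos']),Rt@T[:3,:3]
    return c,np.array(c['origin'],float),R_of(c['orientation'])
def ray(cm,u,v,z):
    c,o,R=cm
    d=R@np.array([(u-c['cx'])/c['fx'],-(v-c['cy'])/c['fy'],-1.0])
    return o+d*(z-o[2])/d[2]
def proj(cm,p):
    c,o,R=cm
    q=R.T@(np.array(p,float)-o)
    return c['cx']+c['fx']*q[0]/-q[2], c['cy']-c['fy']*q[1]/-q[2]
def snap(name,fn,s=1):
    st=observe(); im=snapshot(name)[:,:,::-1].copy()
    cv2.imwrite('pics/'+fn,im); return im,cam(name,st)
E
python3 - <<'E'
from h import *
for n in('scene','top','wrist'):
    print(n,camera_info(n))
a,_=snap('top','top0.png');b,_=snap('scene','sc0.png');snap('wrist','w0.png')
print(observe())
E
```

```text
scene {'fx': 390.6245051554084, 'fy': 390.6245051554084, 'cx': 319.531474026835, 'cy': 188.25823328818228, 'origin': array([824.59250109, 608.75042748, 958.2757513 ]), 'orientation': array([0.67091072, 0.01704854, 2.63078706])}
top {'fx': 415.9562157579139, 'fy': 415.9562157579139, 'cx': 321.22455973892977, 'cy': 196.81070451838644, 'origin': array([ 345.3847878 ,   12.85203119, 1103.34530562]), 'orientation': array([ 0.13893864, -0.03232478, -1.553538  ])}
wrist {'fx': 354.0763183872088, 'fy': 354.0763183872088, 'cx': 322.27605634496297, 'cy': 194.56646147345626, 'tool_from_camera': array([[-5.66733037e-04,  9.54360760e-01,  2.98655687e-01,
         7.55908134e+01],
       [ 9.99999769e-01,  4.28860525e-04,  5.27179816e-04,
        -7.76959931e-01],
       [ 3.75038095e-04,  2.98655917e-01, -9.54360782e-01,
        -1.44082083e+02],
       [ 0.00000000e+00,  0.00000000e+00,  0.00000000e+00,
         1.00000000e+00]])}
{'t': 0.15, 'q': array([-1.46419008e+00,  3.26778903e-01, -1.93338643e-01,  1.05203310e+00,
        7.79956464e-06,  1.43660248e+00]), 'qvel': array([-0.00024218, -0.00133607,  0.00234086,  0.00119427,  0.00107576,
        0.00185221]), 'joint_torque': array([ 1.25844552e-03, -4.43703675e+01,  2.62664866e+01,  1.03834292e-02,
       -1.76382514e-04,  5.98078728e-06]), 'eef_pos': array([ 131.13254374, -533.67819473,  230.68476405]), 'tcp_rot': array([-3.14025156e+00, -1.88925487e-04,  2.40799963e-01]), 'wrist_force': array([-0.38521371,  0.04908165,  0.12867194]), 'moment': array([-0.0564484 ,  0.07769268, -0.02054684]), 'gripper_width': 85.30550769477695}
```

View top.

View pics/top0.png

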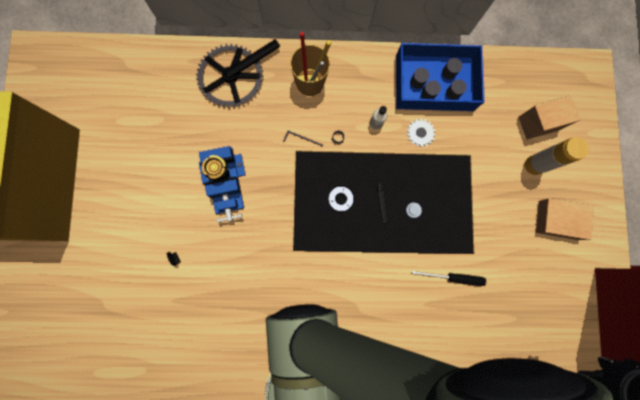

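```bash
python3 -c "
import plant;print([n for n in dir(plant) if not n.startswith('_')]); print(getattr(plant,'hold_point_z',None))"
```

```text
['MotionError', 'camera_info', 'hold_point_z', 'job_done', 'observe', 'snapshot']
18.700000000000003
```

The top view shows the lamp in the vice near pixel (214,167), the bezel at (341,199), the tyre lever at (381,203) and the glass at (414,210).

Run:
```python
from h import *
im=cv2.imread('pics/top0.png'); cm=cam('top')
g=im.astype(int).sum(2)
def cent(x0,y0,x1,y1,th):
    m=(g[y0:y1,x0:x1]>th).astype(np.uint8)
    c=max(cv2.findContours(m,cv2.RETR_EXTERNAL,cv2.CHAIN_APPROX_NONE)[0],key=cv2.contourArea)
    (x,y),r=cv2.minEnclosingCircle(c);return x+x0,y+y0,r
b=cent(320,175,365,225,250); l=cent(400,195,430,226,200)
print(b,ray(cm,b[0],b[1],17)); print(l,ray(cm,l[0],l[1],10))
print('lamp',ray(cm,214,167,125)); print('lever',ray(cm,377,184,8),ray(cm,384,222,8)); print('vice screw',ray(cm,230,215,60))
print('hex',ray(cm,285,137,3),ray(cm,323,144,3),'spacers',ray(cm,338,137,20),'lube',ray(cm,378,118,60))
```

```text
(340.6372547149658, 198.32353019714355, 12.8491849899292) [495.04510566 -71.00451701  17.        ]
(413.7173910140991, 209.71739101409912, 8.208457946777344) [ 469.60896554 -266.8609095    10.        ]
lamp [548.86201076 240.0880082  125.        ]
lever [ 537.19579389 -169.04336902    8.        ] [ 435.43658731 -187.54409313    8.        ]
vice screw [441.02775296 209.05098817  60.        ]
hex [661.9907084   81.30664776   3.        ] [645.11688093 -22.39520646   3.        ] spacers [660.88245633 -61.8747511   20.        ] lube [ 703.21952033 -163.28043578   60.        ]
```

Call:
play_rows(
  deltas=[
    {"travel":[42.4,33.4,-12.6],"rot":[0,0,9.5]},
    {"travel":[42.4,33.4,-12.6],"rot":[0,0,9.5]},
    {"travel":[42.4,33.4,-12.6],"rot":[0,0,9.5]},
    {"travel":[42.4,33.4,-12.6],"rot":[0,0,9.5]},
    {"travel":[42.4,33.4,-12.6],"rot":[0,0,9.5]},
    {"travel":[42.4,33.4,-12.6],"rot":[0,0,9.5]},
    {"travel":[42.4,33.4,-12.6],"rot":[0,0,9.5]},
    {"travel":[42.4,33.4,-12.6],"rot":[0,0,9.5]},
  ],
  grip=55,
)

```text
t: 1.15
eef_pos: [471.6, -265.6, 130.0]
tcp_rot: [-3.141, 0.0, 1.573]
wrist_force: [0.8, -0.4, 0.1]
gripper_width: 54.8
```

Run:
```python
from h import *
im,cm=snap('wrist','w1.png'); st=observe(); print(st['eef_pos'],st['tcp_rot'],st['q'],st['gripper_width'])
```

```text
[ 475.41655697 -261.03675127  128.53439992] [ 3.13894034 -0.00438378  1.5824981 ] [-0.64112855  0.40355097 -0.36142913  0.80637218  0.00509344  0.9179704 ] 55.07150550002349
```

View pics/w1.png

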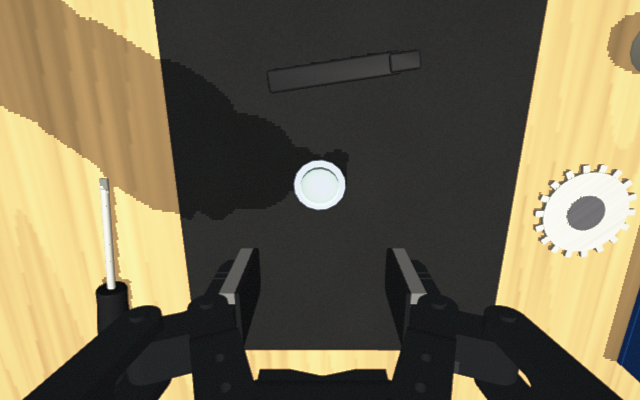

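The wrist view shows the glass centred near (320,185), with clear mat around it. The arm was still settling, so I'll measure again.

```bash
cat >> h.py <<'E'
def ell(im,x0,y0,x1,y1,th):
    g=im[y0:y1,x0:x1].max(2)
    m=(g>th).astype(np.uint8)
    c=max(cv2.findContours(m,cv2.RETR_EXTERNAL,cv2.CHAIN_APPROX_NONE)[0],key=cv2.contourArea)
    (x,y),(a,b),t=cv2.fitEllipse(c);return x+x0,y+y0,a,b,c[:,0]+[x0,y0]
E
python3 - <<'E'
from h import *
for i in range(2):
    im,cm=snap('wrist','w2.png'); st=observe(); print(st['t'],st['eef_pos'],st['tcp_rot'])
    e=ell(im,270,130,370,235,110); print(e[:4])
    P=np.array([ray(cm,u,v,6)[:2] for u,v in e[4]],np.float32)
    print(cv2.minEnclosingCircle(P), cv2.fitEllipse(P), ray(cm,e[0],e[1],6))
E
```

```text
1.25 [ 472.85922441 -263.09544368  128.94492268] [-3.14122046e+00 -2.38353752e-03  1.57543099e+00]
(313.8017883300781, 191.37672805786133, 48.807647705078125, 50.96223449707031)
((468.18280029296875, -264.7268981933594), 20.571414947509766) ((468.15673828125, -264.805419921875), (40.0240364074707, 40.176483154296875), 37.597991943359375) [ 468.14521288 -264.37934768    6.        ]
1.3 [ 471.26485735 -264.74112867  129.41388435] [-3.14004397e+00 -1.16870909e-03  1.57132025e+00]
(317.596378326416, 188.47178649902344, 48.9212646484375, 50.95365524291992)
((468.31622314453125, -264.6700744628906), 20.54071617126465) ((468.17529296875, -264.8035888671875), (39.971195220947266, 40.16993713378906), 36.75957489013672) [ 468.1704639  -264.37482821    6.        ]
```

Call:
play_rows(
  deltas=[
    {"travel":[-2,0,-25]},
    {"travel":[0,0,-25]},
    {"travel":[0,0,-25]},
    {"travel":[0,0,-15]},
    {"travel":[0,0,0]},
    {"travel":[0,0,0]},
    {"travel":[0,0,0]},
    {"travel":[0,0,0]},
  ],
  grip=44,
  force=20,
)

```text
invalid input
```

Run:
```python
from h import *
for i in range(2):
    im,cm=snap('wrist','w3.png'); st=observe(); print(st['t'],st['eef_pos'],st['tcp_rot'],st['wrist_force'],st['gripper_width'])
print(proj(cm,[468.2,-264.8,7]))
```

```text
1.35 [ 470.44135299 -265.91773331  129.86732668] [-3.14014906e+00 -5.30530450e-04  1.56874354e+00] [ 0.07714507 -0.70452063  0.10844713] 54.77978174835042
1.4 [ 470.00880333 -266.77620343  130.24579727] [-3.14060728e+00 -1.34892397e-04  1.56699691e+00] [-1.08133543  0.02994319 -0.00570973] 55.13813303362429
(np.float64(320.87881714679054), np.float64(185.3069940509278))
```

View pics/w3.png

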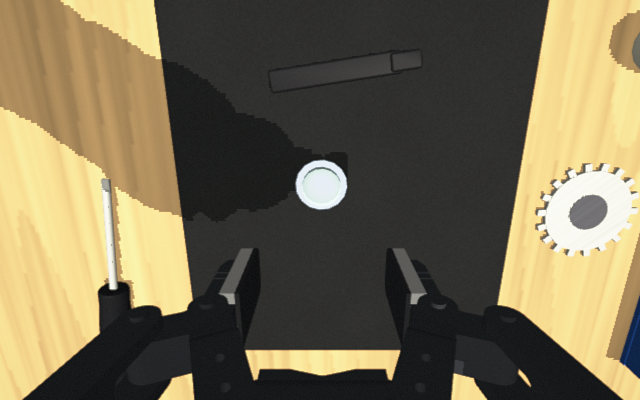

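The move was refused because rows need both fields. The picture shows the same view, with the glass at (321,185).

Call:
play_rows(
  deltas=[
    {"travel":[-2,2,-25],"rot":[0,0,0]},
    {"travel":[0,0,-25],"rot":[0,0,0]},
    {"travel":[0,0,-25],"rot":[0,0,0]},
    {"travel":[0,0,-15],"rot":[0,0,0]},
    {"travel":[0,0,-8],"rot":[0,0,0]},
    {"travel":[0,0,0],"rot":[0,0,0]},
    {"travel":[0,0,0],"rot":[0,0,0]},
    {"travel":[0,0,0],"rot":[0,0,0]},
  ],
  grip=44,
  force=20,
)

```text
t: 2.4
eef_pos: [468.9, -265.3, 33.2]
tcp_rot: [3.141, 0.001, 1.567]
wrist_force: [-0.3, -0.4, 0.2]
gripper_width: 43.9
```

Run:
```python
from h import *
im,cm=snap('wrist','w4.png'); st=observe(); print(st['t'],st['eef_pos'],st['tcp_rot'],st['wrist_force'],st['gripper_width'])
print(proj(cm,[468.2,-264.8,7]))
e=ell(im,220,150,420,400,110); print(e[:4])
P=np.array([ray(cm,u,v,6)[:2] for u,v in e[4]],np.float32)
print(cv2.fitEllipse(P))
```

```text
2.45 [ 468.81741111 -265.1925328    33.08759093] [3.14070389e+00 7.33799773e-04 1.56739741e+00] [ 0.30099774 -0.29446775  1.10389894] 43.65560382872228
(np.float64(322.96198173801815), np.float64(236.9326835936359))
(322.75804901123047, 235.78108978271484, 70.23004150390625, 76.30442810058594)
((468.10260009765625, -265.2424621582031), (40.103458404541016, 40.32412338256836), 32.8890495300293)
```

Call:
play_rows(
  deltas=[
    {"travel":[-0.7,0,-10],"rot":[0,0,0]},
    {"travel":[0,0,-8],"rot":[0,0,0]},
    {"travel":[0,0,-4],"rot":[0,0,0]},
    {"travel":[0,0,-2],"rot":[0,0,0]},
    {"travel":[0,0,-0.8],"rot":[0,0,0]},
    {"travel":[0,0,0],"rot":[0,0,0]},
    {"travel":[0,0,0],"rot":[0,0,0]},
    {"travel":[0,0,0],"rot":[0,0,0]},
  ],
  grip=40,
)

```text
t: 3.45
eef_pos: [467.8, -265.0, 7.8]
tcp_rot: [3.141, 0.0, 1.567]
wrist_force: [0.1, -1.0, 0.5]
gripper_width: 40.2
```

Call:
play_rows(
  deltas=[
    {"travel":[0,0,0],"rot":[0,0,0]},
    {"travel":[0,0,0],"rot":[0,0,0]},
    {"travel":[0,0,0],"rot":[0,0,0]},
    {"travel":[0,0,0],"rot":[0,0,0]},
    {"travel":[0,0,0],"rot":[0,0,0]},
    {"travel":[0,0,0],"rot":[0,0,0]},
    {"travel":[0,0,0],"rot":[0,0,0]},
    {"travel":[0,0,0],"rot":[0,0,0]},
  ],
  grip=25,
  force=25,
)

```text
t: 4.45
eef_pos: [467.8, -265.0, 8.0]
tcp_rot: [3.141, 0.0, 1.567]
wrist_force: [-1.1, 0.3, 5.4]
gripper_width: 28.3
```

Call:
play_rows(
  deltas=[
    {"travel":[0,0,1],"rot":[0,0,0]},
    {"travel":[0,0,3],"rot":[0,0,0]},
    {"travel":[0,0,5],"rot":[0,0,0]},
    {"travel":[0,0,5],"rot":[0,0,0]},
    {"travel":[0,0,5],"rot":[0,0,0]},
    {"travel":[0,0,3],"rot":[0,0,0]},
    {"travel":[0,0,0],"rot":[0,0,0]},
    {"travel":[0,0,0],"rot":[0,0,0]},
  ],
)

```text
t: 5.45
eef_pos: [467.6, -264.9, 29.6]
tcp_rot: [-3.141, -0.0, 1.567]
wrist_force: [0.1, -0.3, -0.5]
gripper_width: 27.9
```

Run:
```python
from h import *
im,cm=snap('wrist','w5.png'); st=observe(); print(st['t'],st['eef_pos'],st['tcp_rot'],st['wrist_force'],st['gripper_width'])
cv2.imwrite('pics/w5c.png',cv2.resize(im[200:400,200:440],None,fx=2.5,fy=2.5))
```

```text
5.5 [ 467.55973042 -264.84574762   29.53580377] [-3.14137093e+00 -1.86532675e-04  1.56728402e+00] [-0.26434788 -0.20240632 -0.63304476] 28.250062954174588
```

View pics/w5c.png

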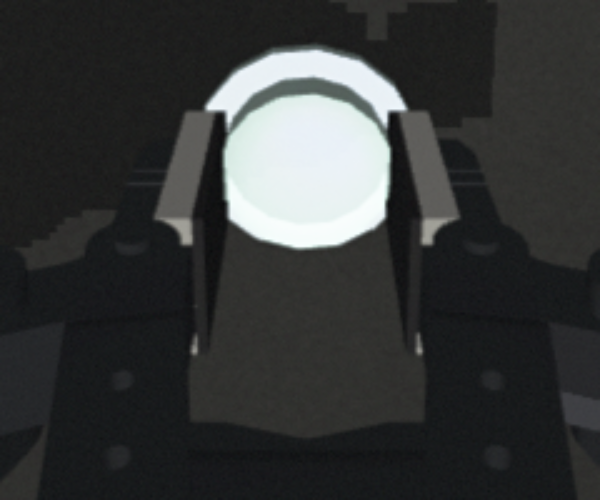

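The glass is held level between the pads, with its flange just below the tips. I'll measure its offset in the hand, then move to the lamp.

Run:
```python
from h import *
im=cv2.imread('pics/w5.png'); cm=cam('wrist'); st=observe()
g=im.max(2); m=((g>130)).astype(np.uint8); m[:215]=0; m[302:]=0; m[:,:275]=0; m[:,370:]=0
# front and back extents on the centre column
e=cv2.findContours(m,cv2.RETR_EXTERNAL,cv2.CHAIN_APPROX_NONE)[0]
c=max(e,key=cv2.contourArea)[:,0]
for z in (26.5,28.5):
    P=np.array([ray(cm,u,v,z)[:2] for u,v in c]); 
    # arcs: top (far,+y) and bottom (near,-y)
    print(z,P[:,0].min(),P[:,0].max(),P[:,1].min(),P[:,1].max())
    top=P[(c[:,1]<238)]; 
    A=np.c_[2*top,np.ones(len(top))]; s=np.linalg.lstsq(A,(top**2).sum(1),rcond=None)[0]; print(s[:2],np.sqrt(s[2]+s[0]**2+s[1]**2))
print(st['eef_pos'])
```

```text
26.5 448.16189918650826 484.55935046094567 -286.3311096075207 -245.68535644672798
[ 466.59051659 -254.95551477] 10.31133298030881
28.5 448.41295719849984 484.3156534653307 -284.99056093837294 -244.897310472415
[ 466.59107216 -254.0414584 ] 10.171169769734824
[ 467.55973042 -264.84574762   29.53580377]
```

Call:
play_rows(
  deltas=[
    {"travel":[5,10,40],"rot":[0,0,0]},
    {"travel":[10,40,40],"rot":[0,0,0]},
    {"travel":[10,50,35],"rot":[0,0,0]},
    {"travel":[10,55,25],"rot":[0,0,0]},
    {"travel":[10,55,25],"rot":[0,0,0]},
    {"travel":[10,55,20],"rot":[0,0,0]},
    {"travel":[10,55,10],"rot":[0,0,0]},
    {"travel":[10,55,5],"rot":[0,0,0]},
  ],
)

```text
t: 6.5
eef_pos: [543.1, 111.9, 230.4]
tcp_rot: [3.14, 0.0, 1.567]
wrist_force: [0.4, -0.2, -0.5]
gripper_width: 27.9
```

Call:
play_rows(
  deltas=[
    {"travel":[6,50,0],"rot":[0,0,0]},
    {"travel":[0,40,0],"rot":[0,0,0]},
    {"travel":[0,25,0],"rot":[0,0,0]},
    {"travel":[0,10,0],"rot":[0,0,0]},
    {"travel":[0,5,0],"rot":[0,0,0]},
    {"travel":[0,0,0],"rot":[0,0,0]},
    {"travel":[0,0,0],"rot":[0,0,0]},
    {"travel":[0,0,0],"rot":[0,0,0]},
  ],
)

```text
t: 7.5
eef_pos: [548.8, 239.3, 229.8]
tcp_rot: [3.142, 0.0, 1.566]
wrist_force: [0.2, 0.0, -1.1]
gripper_width: 28.0
```

Run:
```python
from h import *
im,cm=snap('wrist','w6.png'); st=observe(); print(st['t'],st['eef_pos'],st['tcp_rot'],st['wrist_force'],st['gripper_width'],st['q'])
cv2.imwrite('pics/w6c.png',cv2.resize(im[60:360,170:470],None,fx=2,fy=2,interpolation=cv2.INTER_CUBIC))
```

```text
7.55 [548.79794943 239.47130561 229.79584094] [3.14149213e+00 3.21417662e-05 1.56635505e+00] [-0.28635728 -0.30228666 -0.92163408] 28.219648973379368 [ 2.88250141e-01  4.17819379e-01 -6.01855242e-02  1.09270445e+00
 -5.97784890e-05  1.86348774e+00]
```

View pics/w6c.png

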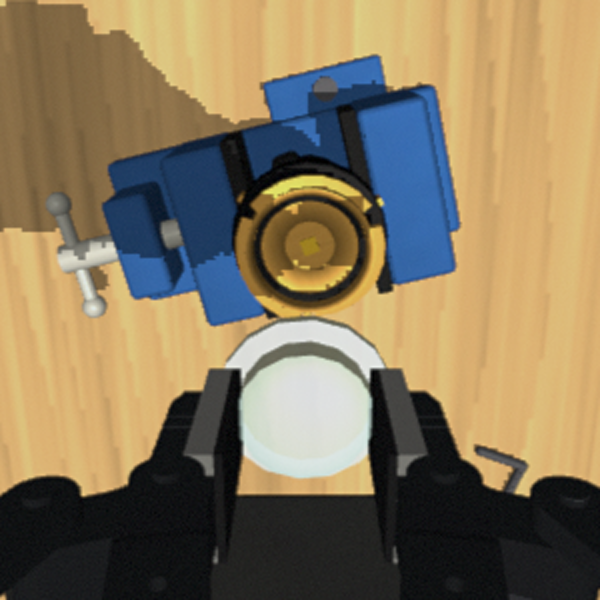

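The lamp is visible, with the black seal ring centred near crop (311,243), which is image (325,181). The glass is still level in the jaws. Next I'll measure the bore.

Run:
```python
from h import *
im=cv2.imread('pics/w6.png'); cm=cam('wrist'); st=observe()
x0,y0,x1,y1=285,140,366,218
s=im[y0:y1,x0:x1]; m=(s.max(2)<75).astype(np.uint8)
n,lab,stt,cc=cv2.connectedComponentsWithStats(m,connectivity=4)
for i in range(1,n):
    if stt[i,4]>60: print(i,stt[i],cc[i])
u,v=325,181
# radial scan: first strong bright->dark transition from outside in, gold rim to black
g=s.max(2)
big=cv2.resize(s,None,fx=8,fy=8,interpolation=cv2.INTER_NEAREST); cv2.imwrite('pics/w6d.png',big)
print(g[181-y0,:]); print(g[:,325-x0])
```

```text
1 [   0    0   79   47 1018] [32.7956778  11.74950884]
2 [ 11  18  57  53 645] [38.48837209 46.56124031]
3 [74 49  7 17 77] [77.18181818 59.23376623]
[ 84  24  63 124 150 154 153 150 132 106  83  58  30  19  27  80 142 143
 134 129 122 118 113 107 101  94  92 113 140 145 143 145 145 145 147 154
 155 156 157 158 157 157 149 128 137 142 139 140 137 139 138 134 110  95
  99 104 111 115 121 125 129 135 144 132  58  34  34  49  87 137 191 223
 222 222 223 223 216 157  86 156 167]
[  2  20  36  40  15   7  16  90 220 225 222 223 222 157 186 202 153  85
  43  39  90 134 131 127 120 116 109 106 100  95 101 137 146 145 143 141
 142 142 130 151 157 157 156 156 157 156 156 145 141 140 143 141 139 142
 119 132 149 162 176 191 206 221 222 224 225 158  87  42  32  35  47  78
  82  97 156 207 202 189]
```

View pics/w6d.png

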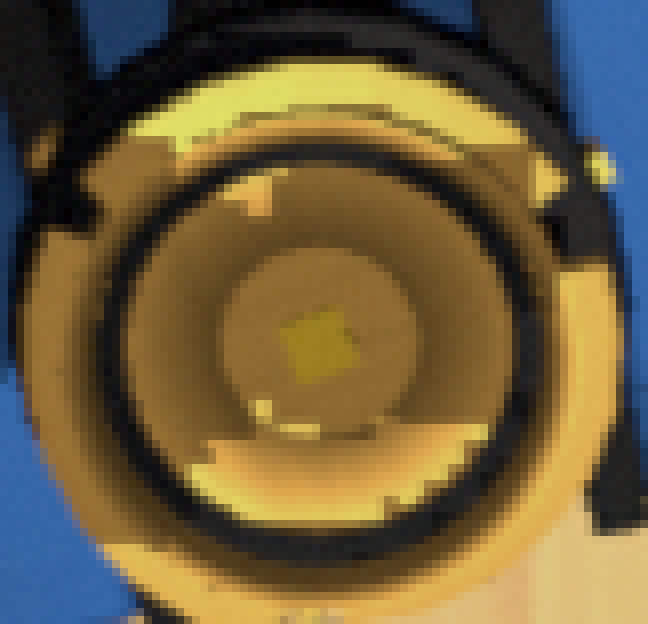

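Run:
```python
from h import *
im=cv2.imread('pics/w6.png'); cm=cam('wrist'); st=observe()
x0,y0,x1,y1=285,140,366,218
s=im[y0:y1,x0:x1]; m=(s.max(2)<75).astype(np.uint8)
n,lab,stt,cc=cv2.connectedComponentsWithStats(m,connectivity=4)
k=(lab==2).astype(np.uint8)
C,H=cv2.findContours(k,cv2.RETR_CCOMP,cv2.CHAIN_APPROX_NONE)
for c in C:
    if len(c)<60: continue
    for z in (121,123.5):
        P=np.array([ray(cm,u+x0,v+y0,z)[:2] for u,v in c[:,0]],np.float32)
        print(z,cv2.fitEllipse(P),P.min(0),P.max(0))
top=[ray(cm,324.5,158-.0,125)[1], ray(cm,324.5,210.5,122)[1]]; print('y edges',top,np.mean(top))
sd=[ray(cm,295.7,184,123)[0], ray(cm,352.3,184,123)[0]]; print('x',sd,np.mean(sd))
L=np.array([549,239.5])
for u,v in [(290.6,158.8),(360.6,161.2),(324.4,216.5)]:
    for z in(105,112,125):
        d=ray(cm,u,v,z)[:2]-L; print((u,v),z,np.hypot(*d).round(1),np.degrees(np.arctan2(d[1],d[0])).round(1),end=' | ')
    print()
print(st['eef_pos'])
# glass in hand
g=im.max(2); col=g[205:310,323]; print(col)
```

```text
121 ((549.2240600585938, 245.10232543945312), (40.50353240966797, 42.287715911865234), 102.12374877929688) [528.2433  225.01999] [569.98975 265.12643]
123.5 ((549.2109375, 245.8095245361328), (40.10310363769531, 41.86964797973633), 102.12369537353516) [528.43756 225.92574] [569.7713  265.63568]
121 ((549.3922119140625, 245.9231719970703), (36.526947021484375, 36.94984436035156), 91.9314956665039) [530.5939  227.44911] [567.7256 264.3822]
123.5 ((549.37744140625, 246.6222686767578), (36.16583251953125, 36.58454513549805), 91.93097686767578) [530.76495 228.33084] [567.52954 264.8988 ]
y edges [np.float64(265.9168124861331), np.float64(225.00323438079718)] 245.46002343346515
x [np.float64(528.3034437413057), np.float64(569.9430670195061)] 549.1232553804059
(290.6, 158.8) 105 33.6 139.4 | (290.6, 158.8) 112 34.1 136.9 | (290.6, 158.8) 125 35.1 132.4 | 
(360.6, 161.2) 105 34.7 34.6 | (360.6, 161.2) 112 34.9 37.3 | (360.6, 161.2) 125 35.6 42.3 | 
(324.4, 216.5) 105 25.9 -89.0 | (324.4, 216.5) 112 23.2 -89.0 | (324.4, 216.5) 125 18.2 -89.0 | 
[548.79794943 239.47130561 229.79584094]
[157  75  38  32  36  50  75  77  96 150 203 223 214 119 102 171 223 223
 221 222 223 222 222 222 223 199 118 101 103 102 102 101 123 212 222 221
 220 221 222 222 222 222 223 222 222 222 223 223 223 222 222 223 222 223
 222 224 222 222 222 223 222 222 223 222 222 222 222 222 222 223 221 222
 222 223 222 223 222 223 222 222 223 223 222 222 226 229 229 229 227 226
 225 226 223 220 215 216 218 217 218 217 219 218 107  32  35]
```

Call:
play_rows(
  deltas=[
    {"travel":[1.6,6.8,-15],"rot":[0,0,0]},
    {"travel":[0,0,-25],"rot":[0,0,0]},
    {"travel":[0,0,-20],"rot":[0,0,0]},
    {"travel":[0,0,-15],"rot":[0,0,0]},
    {"travel":[0,0,-7],"rot":[0,0,0]},
    {"travel":[0,0,-3],"rot":[0,0,0]},
    {"travel":[0,0,0],"rot":[0,0,0]},
    {"travel":[0,0,0],"rot":[0,0,0]},
  ],
)

```text
t: 8.55
eef_pos: [550.8, 247.0, 145.4]
tcp_rot: [3.14, -0.0, 1.567]
wrist_force: [0.6, -0.6, -0.4]
gripper_width: 28.2
```

Run:
```python
from h import *
im,cm=snap('wrist','w7.png'); st=observe(); print(st['t'],st['eef_pos'],st['tcp_rot'],st['wrist_force'],st['gripper_width'])
cv2.imwrite('pics/w7c.png',cv2.resize(im[180:330,220:420],None,fx=4,fy=4,interpolation=cv2.INTER_NEAREST))
```

```text
8.6 [550.72208111 246.98121846 145.34118831] [ 3.14044254e+00 -3.68889701e-04  1.56719977e+00] [ 0.08151307  0.79983257 -0.4313945 ] 28.13399052651827
```

View pics/w7c.png

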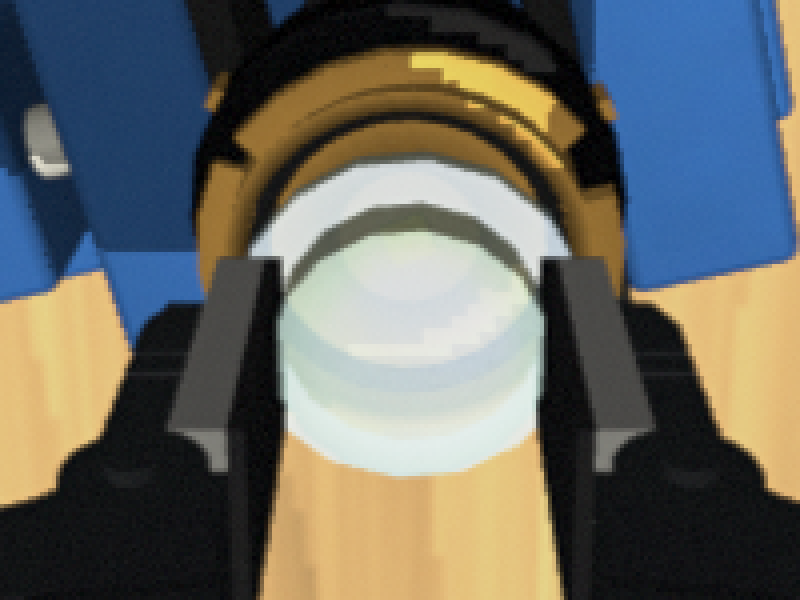

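Run:
```python
from h import *
im=cv2.imread('pics/w7.png'); cm=cam('wrist'); st=observe()
print(im.max(2)[185:230,323]); print(im.max(2)[285:310,323])
for v in (207,208,209): print('bore+',v,ray(cm,323,v,125)[:2]-[0,21])
print('glass far',ray(cm,323,219,144.3)[:2]-[0,20],'near',[ray(cm,323,298.5,z)[1]+20 for z in(141,142,144)])
```

```text
[ 12  18   6  12  13  13  44  93 173 231 235 232 164 147 150 134  98 101
 136 125 107  92  63  28  37 111 141 136 130 128 125 118 113  82  90 163
 218 221 220 223 222 222 223 223 223]
[224 229 231 230 233 236 236 237 236 234 235 234 232 226 216 216 216 217
 218 217 217 218 217 217 217]
bore+ 207 [550.09619465 245.17041303]
bore+ 208 [550.09433875 244.64852661]
bore+ 209 [550.09247953 244.12570499]
glass far [550.0186432  247.38519832] near [np.float64(244.8988918790896), np.float64(245.56706055484062), np.float64(246.90339790634272)]
```

Call:
play_rows(
  deltas=[
    {"travel":[-0.6,-0.8,-6],"rot":[0,0,0]},
    {"travel":[0,0,-4],"rot":[0,0,0]},
    {"travel":[0,0,-3],"rot":[0,0,0]},
    {"travel":[0,0,-2],"rot":[0,0,0]},
    {"travel":[0,0,-1],"rot":[0,0,0]},
    {"travel":[0,0,-1],"rot":[0,0,0]},
    {"travel":[0,0,0],"rot":[0,0,0]},
    {"travel":[0,0,0],"rot":[0,0,0]},
  ],
)

```text
t: 9.6
eef_pos: [550.0, 245.9, 128.0]
tcp_rot: [3.141, 0.0, 1.567]
wrist_force: [0.1, -1.1, 1.0]
gripper_width: 28.2
```

Call:
play_rows(
  deltas=[
    {"travel":[0,0,-0.5],"rot":[0,0,0]},
    {"travel":[0,0,-0.5],"rot":[0,0,0]},
    {"travel":[0,0,-0.5],"rot":[0,0,0]},
    {"travel":[0,0,0],"rot":[0,0,0]},
    {"travel":[0,0,0],"rot":[0,0,0]},
    {"travel":[0,0,0],"rot":[0,0,0]},
    {"travel":[0,0,0],"rot":[0,0,0]},
    {"travel":[0,0,0],"rot":[0,0,0]},
  ],
)

```text
t: 10.6
eef_pos: [549.8, 245.9, 126.2]
tcp_rot: [3.141, 0.0, 1.567]
wrist_force: [3.0, -3.5, -1.2]
gripper_width: 28.4
```

Run:
```python
from h import *
im,cm=snap('wrist','w8.png'); st=observe(); print(st['t'],st['eef_pos'],st['tcp_rot'],st['wrist_force'],st['moment'],st['gripper_width'])
```

```text
10.65 [549.78720291 245.91156724 126.19371745] [3.14137519e+00 3.01884140e-04 1.56713879e+00] [ 1.50213655 -2.7041789  -0.15925637] [-0.68233243 -0.50664117 -0.05746915] 28.215260717505586
```

Call:
play_rows(
  deltas=[
    {"travel":[0.3,-0.4,0],"rot":[0,0,0]},
    {"travel":[0,0,-0.4],"rot":[0,0,0]},
    {"travel":[0,0,-0.4],"rot":[0,0,0]},
    {"travel":[0,0,-0.4],"rot":[0,0,0]},
    {"travel":[0,0,0],"rot":[0,0,0]},
    {"travel":[0,0,0],"rot":[0,0,0]},
    {"travel":[0,0,0],"rot":[0,0,0]},
    {"travel":[0,0,0],"rot":[0,0,0]},
  ],
)

```text
t: 11.65
eef_pos: [549.9, 245.8, 125.2]
tcp_rot: [3.142, -0.0, 1.567]
wrist_force: [-0.2, -2.3, 5.3]
gripper_width: 28.1
```

Call:
play_rows(
  deltas=[
    {"travel":[0,-0.2,-0.3],"rot":[0,0,0]},
    {"travel":[0,0,0],"rot":[0,0,0]},
    {"travel":[0,0,0],"rot":[0,0,0]},
    {"travel":[0,0,0],"rot":[0,0,0]},
    {"travel":[0,0,0],"rot":[0,0,0]},
    {"travel":[0,0,0],"rot":[0,0,0]},
    {"travel":[0,0,0],"rot":[0,0,0]},
    {"travel":[0,0,0],"rot":[0,0,0]},
  ],
)

```text
t: 12.65
eef_pos: [549.9, 245.8, 125.2]
tcp_rot: [3.141, -0.001, 1.567]
wrist_force: [-1.9, -1.6, 6.7]
gripper_width: 28.4
```

Call:
play_rows(
  deltas=[
    {"travel":[0,0,0],"rot":[0,0,0]},
    {"travel":[0,0,0],"rot":[0,0,0]},
    {"travel":[0,0,0],"rot":[0,0,0]},
    {"travel":[0,0,0],"rot":[0,0,0]},
    {"travel":[0,0,0],"rot":[0,0,0]},
    {"travel":[0,0,15],"rot":[0,0,0]},
    {"travel":[0,0,30],"rot":[0,0,0]},
    {"travel":[0,0,35],"rot":[0,0,0]},
  ],
  grip=48,
)

```text
t: 13.65
eef_pos: [549.8, 245.4, 206.2]
tcp_rot: [-3.141, 0.0, 1.567]
wrist_force: [0.8, 0.4, -0.4]
gripper_width: 47.7
```

Call:
play_rows(
  deltas=[
    {"travel":[0,0,25],"rot":[0,0,0]},
    {"travel":[0,0,0],"rot":[0,0,0]},
    {"travel":[0,0,0],"rot":[0,0,0]},
    {"travel":[0,0,0],"rot":[0,0,0]},
    {"travel":[0,0,0],"rot":[0,0,0]},
    {"travel":[0,0,0],"rot":[0,0,0]},
    {"travel":[0,0,0],"rot":[0,0,0]},
    {"travel":[0,0,0],"rot":[0,0,0]},
  ],
  grip=85,
)

```text
t: 14.65
eef_pos: [550.0, 245.5, 229.6]
tcp_rot: [-3.141, 0.0, 1.567]
wrist_force: [0.1, -0.7, -1.1]
gripper_width: 84.8
```

Run:
```python
from h import *
im,cm=snap('wrist','w9.png'); st=observe(); print(st['t'],st['eef_pos'],st['tcp_rot'],st['wrist_force'],st['moment'],st['gripper_width'])
cv2.imwrite('pics/w9c.png',cv2.resize(im[135:235,275:375],None,fx=6,fy=6,interpolation=cv2.INTER_NEAREST))
```

```text
14.7 [549.97778079 245.45644712 229.66690392] [-3.14156331e+00 -1.84002283e-05  1.56718361e+00] [-0.99823495  0.42532797 -0.21056917] [-0.02002311 -0.05760846 -0.04016258] 84.73122794007804
```

View pics/w9c.png

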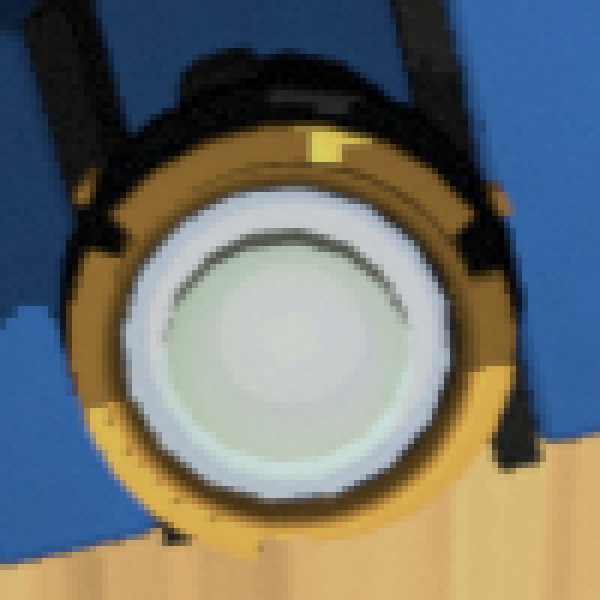

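The glass sits flat in the mouth. The thread gaps appear as dark notches at image (291.7,174) and (355.8,176). Next: the gap angles and the centre of the seated glass.

Run:
```python
from h import *
im=cv2.imread('pics/w9.png'); cm=cam('wrist')
e=ell(im,288,160,358,222,195); print(e[:4])
m=(im.min(2)>110).astype(np.uint8); m[:160]=0;m[222:]=0;m[:,:290]=0;m[:,356:]=0
c=max(cv2.findContours(m,cv2.RETR_EXTERNAL,cv2.CHAIN_APPROX_NONE)[0],key=cv2.contourArea)[:,0]
P=np.array([ray(cm,u,v,123.5)[:2] for u,v in c],np.float32); E=cv2.fitEllipse(P); print('glass',E)
L=np.array(E[0])
for u,v in [(291.7,174.2),(355.8,175.8),(320,226.5)]:
    for z in (116,120,125):
        d=ray(cm,u,v,z)[:2]-L; print(z,np.hypot(*d).round(1),np.degrees(np.arctan2(d[1],d[0])).round(1),end=' | ')
    print()
# radial profile of darkness on rim plane
for r,z in ((26,125),(26,123)):
  row=[]
  for a in range(0,360,3):
    p=[L[0]+r*np.cos(np.radians(a)),L[1]+r*np.sin(np.radians(a)),z]; u,v=proj(cm,p); row.append(int(im[int(round(v)),int(round(u)),2]))
  print(r,z,row)
```

```text
(322.1818962097168, 191.97903060913086, 49.1727180480957, 51.05662536621094)
glass ((548.9632568359375, 245.8068084716797), (39.409122467041016, 39.48889923095703), 35.24764633178711)
116 25.8 152.1 | 120 26.0 149.8 | 125 26.3 146.9 | 
116 27.4 22.8 | 120 27.4 25.1 | 125 27.6 28.0 | 
116 30.3 -93.6 | 120 28.7 -93.7 | 125 26.6 -93.9 | 
26 125 [130, 133, 131, 131, 131, 131, 127, 95, 11, 8, 4, 2, 76, 133, 131, 130, 133, 129, 133, 131, 131, 131, 132, 131, 131, 151, 217, 218, 161, 132, 133, 134, 134, 134, 134, 132, 134, 136, 133, 135, 134, 133, 139, 134, 136, 138, 137, 97, 0, 0, 42, 146, 137, 143, 138, 142, 140, 142, 141, 140, 142, 142, 104, 143, 139, 107, 166, 217, 166, 212, 168, 212, 211, 212, 218, 213, 213, 220, 216, 218, 218, 215, 217, 214, 215, 215, 216, 210, 190, 193, 198, 215, 214, 215, 215, 214, 215, 215, 215, 215, 214, 215, 215, 214, 215, 216, 213, 215, 215, 215, 215, 216, 214, 217, 215, 216, 216, 215, 210, 138]
26 123 [132, 130, 132, 131, 133, 131, 127, 47, 10, 8, 4, 2, 120, 133, 131, 132, 133, 130, 132, 132, 131, 131, 132, 130, 146, 201, 218, 219, 161, 132, 133, 134, 134, 132, 130, 132, 130, 133, 133, 135, 113, 131, 132, 138, 136, 135, 133, 97, 15, 0, 0, 132, 147, 141, 143, 142, 143, 141, 143, 140, 142, 142, 137, 143, 140, 141, 163, 217, 217, 215, 211, 215, 215, 216, 216, 218, 217, 216, 217, 215, 217, 216, 216, 215, 216, 214, 216, 216, 191, 197, 201, 214, 216, 215, 215, 215, 216, 214, 215, 216, 215, 215, 215, 216, 215, 214, 215, 214, 215, 215, 215, 216, 214, 215, 215, 216, 216, 216, 210, 130]
```

Call:
play_rows(
  deltas=[
    {"travel":[-7,-30,0],"rot":[0,0,10]},
    {"travel":[-8,-40,0],"rot":[0,0,10]},
    {"travel":[-8,-50,-15],"rot":[0,0,10]},
    {"travel":[-8,-50,-20],"rot":[0,0,10]},
    {"travel":[-8,-50,-20],"rot":[0,0,10]},
    {"travel":[-8,-45,-20],"rot":[0,0,10]},
    {"travel":[-8,-30,-20],"rot":[0,0,10]},
    {"travel":[0,-15,-10],"rot":[0,0,10]},
  ],
)

```text
t: 15.7
eef_pos: [493.8, -66.0, 123.8]
tcp_rot: [-3.142, -0.001, 2.967]
wrist_force: [-0.2, 0.4, 0.7]
gripper_width: 85.1
```

Call:
play_rows(
  deltas=[
    {"travel":[0,-6,-10],"rot":[0,0,10]},
    {"travel":[0,0,0],"rot":[0,0,10]},
    {"travel":[0,0,0],"rot":[0,0,10]},
    {"travel":[0,0,0],"rot":[0,0,6]},
    {"travel":[0,0,0],"rot":[0,0,0]},
    {"travel":[0,0,0],"rot":[0,0,0]},
    {"travel":[0,0,0],"rot":[0,0,0]},
    {"travel":[0,0,0],"rot":[0,0,0]},
  ],
)

```text
t: 16.7
eef_pos: [495.0, -70.5, 114.7]
tcp_rot: [-3.142, 0.0, -2.692]
wrist_force: [-0.4, -0.5, 0.1]
gripper_width: 84.8
```

Run:
```python
from h import *
im,cm=snap('wrist','w10.png'); st=observe(); print(st['t'],st['eef_pos'],st['tcp_rot'],st['q'],st['gripper_width'])
print(proj(cm,[495,-71,20]))
cv2.imwrite('pics/w10c.png',cv2.resize(im[110:270,240:400],None,fx=4,fy=4,interpolation=cv2.INTER_NEAREST)[:600])
```

```text
16.75 [494.99996755 -70.53463402 114.68440294] [-3.14156563e+00  3.42255485e-05 -2.69166692e+00] [-2.89280073e-01  3.50281410e-01 -4.87859061e-01  7.32612359e-01
  3.08894131e-06 -7.39205811e-01] 85.26427987010953
(np.float64(320.35978592660143), np.float64(197.14428574888535))
```

View pics/w10c.png

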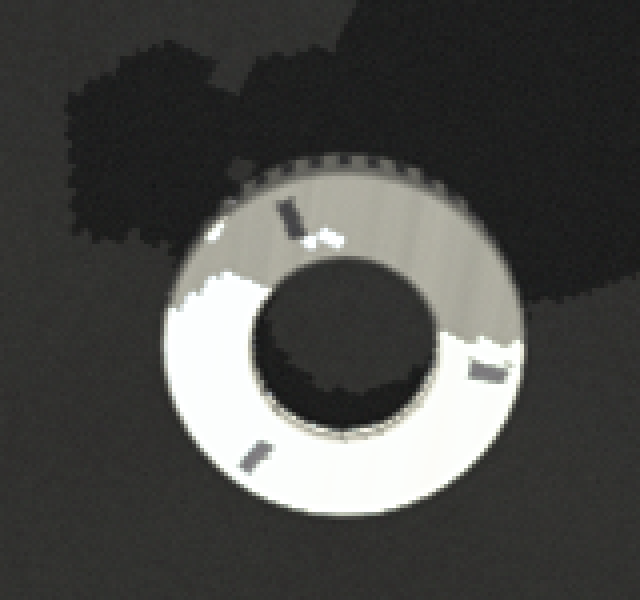

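The bezel's lip shows dark marks at crop (291,219), (488,372) and (257,457), with its centre at about (344,343).

Run:
```python
from h import *
im=cv2.imread('pics/w10.png'); cm=cam('wrist')
m=(im.max(2)>110).astype(np.uint8); m[:105]=0;m[270:]=0;m[:,:250]=0;m[:,400:]=0
m=cv2.morphologyEx(m,cv2.MORPH_CLOSE,np.ones((5,5),np.uint8))
c=max(cv2.findContours(m,cv2.RETR_EXTERNAL,cv2.CHAIN_APPROX_NONE)[0],key=cv2.contourArea)[:,0]
P=np.array([ray(cm,u,v,20.5)[:2] for u,v in c],np.float32); E=cv2.fitEllipse(P); print(E)
hole=(im.max(2)<90).astype(np.uint8); n,lab,s,cc=cv2.connectedComponentsWithStats(hole); i=lab[195,325]; print(s[i])
ch=max(cv2.findContours((lab==i).astype(np.uint8),cv2.RETR_EXTERNAL,cv2.CHAIN_APPROX_NONE)[0],key=cv2.contourArea)[:,0]
Q=np.array([ray(cm,u,v,20.5)[:2] for u,v in ch],np.float32); F=cv2.fitEllipse(Q); print('hole',F)
L=np.array(E[0])
for x,y in((291,219),(488,372),(257,457)):
    d=ray(cm,x/4+240,y/4+110,20.5)[:2]-L; print(np.hypot(*d),np.degrees(np.arctan2(d[1],d[0]))%120,np.degrees(np.arctan2(d[1],d[0])))
st=observe();R=R_of(st['tcp_rot']); print('bias y world',R[:,1])
```

```text
((493.2519226074219, -67.78228759765625), (63.37736511230469, 63.575260162353516), 109.40589141845703)
[ 303  175   46   43 1517]
hole ((492.2402648925781, -68.18040466308594), (30.81500816345215, 31.523571014404297), 35.640098571777344)
25.036311519852227 106.39283826547256 -133.60716173452744
26.32814649695137 106.22570111426347 106.22570111426347
25.711541144055847 109.10078047169911 -10.899219528300893
bias y world [-4.34898663e-01  9.00479401e-01 -2.70213107e-05]
```

Call:
play_rows(
  deltas=[
    {"travel":[-2.4,3.5,-30],"rot":[0,0,0]},
    {"travel":[0,0,-30],"rot":[0,0,0]},
    {"travel":[0,0,-25],"rot":[0,0,0]},
    {"travel":[0,0,-15],"rot":[0,0,0]},
    {"travel":[0,0,-8],"rot":[0,0,0]},
    {"travel":[0,0,-4.7],"rot":[0,0,0]},
    {"travel":[0,0,0],"rot":[0,0,0]},
    {"travel":[0,0,0],"rot":[0,0,0]},
  ],
)

```text
t: 17.75
eef_pos: [493.1, -67.2, 2.5]
tcp_rot: [-3.141, 0.001, -2.691]
wrist_force: [0.2, -0.4, 0.0]
gripper_width: 85.0
```

Call:
play_rows(
  deltas=[
    {"travel":[0,0,0],"rot":[0,0,0]},
    {"travel":[0,0,0],"rot":[0,0,0]},
    {"travel":[0,0,0],"rot":[0,0,0]},
    {"travel":[0,0,0],"rot":[0,0,0]},
    {"travel":[0,0,0],"rot":[0,0,0]},
    {"travel":[0,0,0],"rot":[0,0,0]},
    {"travel":[0,0,0],"rot":[0,0,0]},
    {"travel":[0,0,0],"rot":[0,0,0]},
  ],
  grip=58,
  force=60,
)

```text
t: 18.75
eef_pos: [493.0, -67.2, 3.0]
tcp_rot: [-3.141, 0.001, -2.691]
wrist_force: [-2.2, 0.6, 9.8]
gripper_width: 61.9
```

Call:
play_rows(
  deltas=[
    {"travel":[0,0,10],"rot":[0,0,0]},
    {"travel":[0,0,35],"rot":[0,0,0]},
    {"travel":[3,15,45],"rot":[0,0,6]},
    {"travel":[6,30,45],"rot":[0,0,6]},
    {"travel":[8,45,35],"rot":[0,0,7]},
    {"travel":[8,50,30],"rot":[0,0,7]},
    {"travel":[8,50,20],"rot":[0,0,7]},
    {"travel":[8,50,8],"rot":[0,0,7]},
  ],
)

```text
t: 19.75
eef_pos: [534.2, 174.7, 232.1]
tcp_rot: [-3.139, 0.002, -1.989]
wrist_force: [1.4, -0.5, -0.1]
gripper_width: 61.9
```

Call:
play_rows(
  deltas=[
    {"travel":[8,40,0],"rot":[0,0,5.3]},
    {"travel":[4,20,0],"rot":[0,0,0]},
    {"travel":[4,10,0],"rot":[0,0,0]},
    {"travel":[0,3,0],"rot":[0,0,0]},
    {"travel":[0,0,0],"rot":[0,0,0]},
    {"travel":[0,0,0],"rot":[0,0,0]},
    {"travel":[0,0,0],"rot":[0,0,0]},
    {"travel":[0,0,0],"rot":[0,0,0]},
  ],
)

```text
t: 20.75
eef_pos: [549.6, 245.6, 230.1]
tcp_rot: [-3.142, 0.0, -1.901]
wrist_force: [-0.8, -0.3, -1.7]
gripper_width: 61.7
```

Run:
```python
from h import *
im,cm=snap('wrist','w11.png'); st=observe(); print(st['t'],st['eef_pos'],st['tcp_rot'],st['q'],st['gripper_width'],st['wrist_force'],st['moment'])
print(proj(cm,[550,246,125]))
cv2.imwrite('pics/w11c.png',cv2.resize(im[120:360,180:460],None,fx=2.5,fy=2.5,interpolation=cv2.INTER_CUBIC))
```

```text
20.8 [549.5913466  245.72730967 230.0675012 ] [-3.14154046e+00  5.93757170e-05 -1.90112514e+00] [ 2.97877532e-01  4.23793675e-01 -5.02563466e-02  1.09666918e+00
  1.73634626e-05 -9.42589976e-01] 62.08311870744335 [-0.7575809   0.12199147 -1.58106934] [-0.02763973 -0.00621298  0.04887588]
(np.float64(320.50907259462457), np.float64(192.6199507237186))
```

View pics/w11c.png

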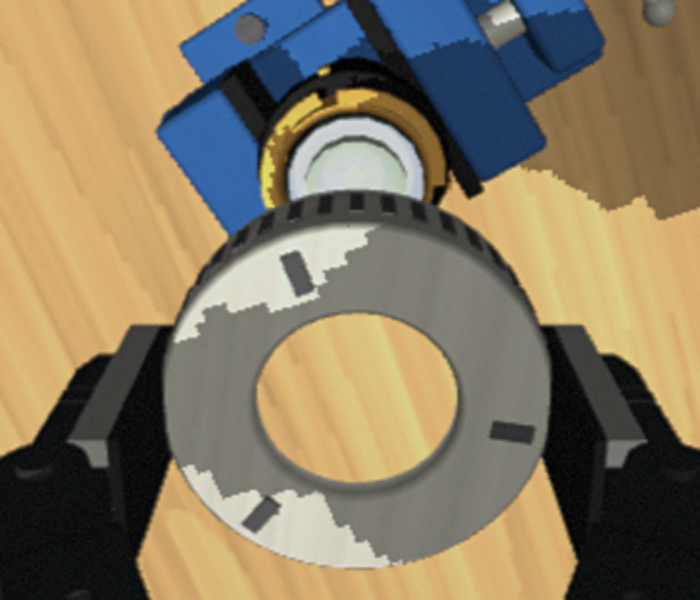

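The bezel is held level and partly covers the lamp. Next I'll fit the visible flange arc with its radius fixed, and the bezel rim in the hand.

Run:
```python
from h import *
from scipy.optimize import least_squares
im=cv2.imread('pics/w11.png'); cm=cam('wrist'); st=observe(); T=np.array(st['eef_pos'])
def fit(px,z,r,g):
    P=np.array([ray(cm,u,v,z)[:2] for u,v in px])
    s=least_squares(lambda p:np.hypot(*(P-p).T)-r,g,loss='soft_l1'); return s.x,np.abs(s.fun).mean()
# glass: bright bluish, not gold
m=(im.min(2)>125).astype(np.uint8); m[:160]=0;m[196:]=0;m[:,:290]=0;m[:,355:]=0
c=max(cv2.findContours(m,cv2.RETR_EXTERNAL,cv2.CHAIN_APPROX_NONE)[0],key=cv2.contourArea)[:,0]
up=np.array([p for p in c if p[1]<190 and (p[1]==c[c[:,0]==p[0]][:,1].min())])
print(len(up),up[:,0].min(),up[:,0].max(),up[:,1].min())
for z in (123.5,124.5):
    for r in (20,): print('glass',z,fit(up-[0,0.3],z,r,T[:2]))
# bezel hole: wood colour inside
hs=(im[:,:,2].astype(int)-im[:,:,0]>40).astype(np.uint8)
n,lab,s,cc=cv2.connectedComponentsWithStats(hs); i=lab[280,322]; print(s[i])
ch=max(cv2.findContours((lab==i).astype(np.uint8),cv2.RETR_EXTERNAL,cv2.CHAIN_APPROX_NONE)[0],key=cv2.contourArea)[:,0]
cy=ch[:,1].mean()
for z in (245.5,247.5):
    hi=ch[ch[:,1]<cy]; lo=ch[ch[:,1]>=cy]
    print('hole',z,fit(ch,z,16.5,T[:2]),'far',fit(hi,z,16.5,T[:2]),'near',fit(lo,z,16.5,T[:2]))
# outer bottom arc
g=(hs==0).astype(np.uint8)
col=[(u,max(v for v in range(300,400) if not hs[v,u])) for u in range(285,360) if not hs[345-20,u]]
col=np.array(col); print(col[::10].tolist())
R=R_of(st['tcp_rot']); print(R[:2,0],R[:2,1],T)
for b in(0,):
    L=np.array([549.95,245.6])
    for u,v in [(328/2.5+180,85/2.5+120),(440/2.5+180,188/2.5+120)]:
        d=ray(cm,u,v,122)[:2]-fit(up-[0,.3],123.5,20,T[:2])[0]; print(np.hypot(*d),np.degrees(np.arctan2(d[1],d[0])))
for x,y in((298,272),(512,433),(262,513)):
    d=ray(cm,x/2.5+180,y/2.5+120,247.5)[:2]-fit(ch,247.5,16.5,T[:2])[0]; print('lug',np.degrees(np.arctan2(d[1],d[0]))%120)
```

```text
53 296 348 167
glass 123.5 (array([549.31385734, 247.3971768 ]), np.float64(0.17884476235303856))
glass 124.5 (array([549.2420749 , 247.19175665]), np.float64(0.18504433625557495))
[ 282  245   81   68 4277]
hole 245.5 (array([548.72008952, 246.82866039]), np.float64(0.5321015024665645)) far (array([548.96912889, 247.57366335]), np.float64(0.12093572427911795)) near (array([548.45526308, 246.05510369]), np.float64(0.11471576047193568))
hole 247.5 (array([548.33733663, 245.70737418]), np.float64(0.7719774899841264)) far (array([548.67602798, 246.7254913 ]), np.float64(0.10172818886119869)) near (array([547.96395142, 244.62626997]), np.float64(0.16459734512262403))
[[285, 399], [295, 399], [305, 399], [315, 399], [325, 399], [335, 399], [345, 399], [355, 399]]
[-0.32435408 -0.94593574] [-0.94593574  0.32435409] [549.5913466  245.72730967 230.0675012 ]
30.202785856435742 -94.12693829970223
25.519766680575966 156.66544999899688
lug 32.85072710604564
lug 27.283329431408987
lug 35.07152279223381
```

Run:
```python
from h import *
im=cv2.imread('pics/w11.png'); cm=cam('wrist'); st=observe(); T=np.array(st['eef_pos']); R=R_of(st['tcp_rot'])
print(st['t'],T,st['tcp_rot']); print(cm[1], R)
hs=(im[:,:,2].astype(int)-im[:,:,0]>40).astype(np.uint8)
n,lab,s,cc=cv2.connectedComponentsWithStats(hs); i=lab[280,322]; k=(lab==i)
for v in (250,265,280,295,308): 
    u=np.flatnonzero(k[v]); print(v,u.min(),u.max(),(u.min()+u.max())/2)
p=ray(cm,322,279,247.5); print(p, R.T@(p-T))
print(proj(cm,T-R[:,2]*17.5))
```

```text
20.8 [549.5913466  245.72730967 230.0675012 ] [-3.14154046e+00  5.93757170e-05 -1.90112514e+00]
[523.48561105 173.69627121 374.14614949] [[-3.24354085e-01 -9.45935739e-01  6.86346125e-05]
 [-9.45935740e-01  3.24354088e-01  3.92350118e-05]
 [-5.93757170e-05 -5.21978966e-05 -9.99999997e-01]]
250 301 343 322.0
265 286 359 322.5
280 283 362 322.5
295 288 356 322.0
308 303 342 322.5
[548.34927436 245.37132327 247.5       ] [  0.7385764    1.05854493 -17.43259796]
(np.float64(319.39408939608353), np.float64(280.69211443474086))
```

```bash
for i in 1 2; do python3 - <<'E'
from h import *
for i in range(2): print(camera_info('wrist')['tool_from_camera'][:3].round(4).tolist())
print(observe()['t'])
E
done
```

```text
[[-0.0006, 0.9537, 0.3008, 76.5957], [1.0, 0.0003, 0.001, 1.3233], [0.0009, 0.3008, -0.9537, -144.0833]]
[[-0.0006, 0.9537, 0.3008, 76.5957], [1.0, 0.0003, 0.001, 1.3233], [0.0009, 0.3008, -0.9537, -144.0833]]
20.8
[[-0.0006, 0.9537, 0.3008, 76.5957], [1.0, 0.0003, 0.001, 1.3233], [0.0009, 0.3008, -0.9537, -144.0833]]
[[-0.0006, 0.9537, 0.3008, 76.5957], [1.0, 0.0003, 0.001, 1.3233], [0.0009, 0.3008, -0.9537, -144.0833]]
20.8
```

The two reports of the wrist calibration disagree: 1.3 mm now against -0.8 mm earlier. I'll therefore use only differences within one image. Those put the TCP target at about (550.1, 245.9).

Call:
play_rows(
  deltas=[
    {"travel":[0.5,0.2,-20],"rot":[0,0,0]},
    {"travel":[0,0,-25],"rot":[0,0,0]},
    {"travel":[0,0,-25],"rot":[0,0,0]},
    {"travel":[0,0,-17],"rot":[0,0,0]},
    {"travel":[0,0,-8],"rot":[0,0,0]},
    {"travel":[0,0,-5],"rot":[0,0,0]},
    {"travel":[0,0,0],"rot":[0,0,0]},
    {"travel":[0,0,0],"rot":[0,0,0]},
  ],
)

```text
t: 21.8
eef_pos: [550.6, 246.3, 130.7]
tcp_rot: [-3.141, 0.001, -1.901]
wrist_force: [0.3, -0.9, -1.6]
gripper_width: 61.9
```

Call:
play_rows(
  deltas=[
    {"travel":[0,0,-1.5],"rot":[0,0,0]},
    {"travel":[0,0,-1.5],"rot":[0,0,0]},
    {"travel":[0,0,-1],"rot":[0,0,0]},
    {"travel":[0,0,-1],"rot":[0,0,0]},
    {"travel":[0,0,0],"rot":[0,0,0]},
    {"travel":[0,0,0],"rot":[0,0,0]},
    {"travel":[0,0,0],"rot":[0,0,0]},
    {"travel":[0,0,0],"rot":[0,0,0]},
  ],
)

```text
t: 22.8
eef_pos: [550.1, 246.2, 125.0]
tcp_rot: [-3.142, 0.0, -1.901]
wrist_force: [-0.3, 0.6, -1.6]
gripper_width: 62.1
```

```bash
python3 -c "
from h import *
st=observe();print(st['eef_pos'],st['tcp_rot'],st['wrist_force'],st['moment'])"
```

```text
[550.07744155 246.16050564 125.00129993] [-3.14158432e+00  1.54089353e-05 -1.90072435e+00] [-0.28977638  0.63896426 -1.64229848] [-0.02240701  0.02071389 -0.00557497]
```

Call:
play_rows(
  deltas=[
    {"travel":[0,-0.2,-0.8],"rot":[0,0,0]},
    {"travel":[0,0,-0.8],"rot":[0,0,0]},
    {"travel":[0,0,-0.8],"rot":[0,0,0]},
    {"travel":[0,0,-0.8],"rot":[0,0,0]},
    {"travel":[0,0,0],"rot":[0,0,0]},
    {"travel":[0,0,0],"rot":[0,0,0]},
    {"travel":[0,0,0],"rot":[0,0,0]},
    {"travel":[0,0,0],"rot":[0,0,0]},
  ],
)

```text
t: 23.8
eef_pos: [550.0, 245.8, 121.7]
tcp_rot: [3.142, -0.0, -1.901]
wrist_force: [-1.1, -1.5, -1.6]
gripper_width: 61.5
```

```bash
python3 -c "
from h import *
st=observe();print(st['eef_pos'],st['tcp_rot'],st['wrist_force'],st['moment'])"
```

```text
[550.0185026  245.78887375 121.71044717] [ 3.14156645e+00 -3.76346146e-04 -1.90080801e+00] [-1.08980567 -1.54661285 -1.60390396] [-0.40932955  0.03929784 -0.00355277]
```

Call:
play_rows(
  deltas=[
    {"travel":[-0.1,-0.2,-0.8],"rot":[0,0,0]},
    {"travel":[0,0,-0.8],"rot":[0,0,0]},
    {"travel":[0,0,-0.8],"rot":[0,0,0]},
    {"travel":[0,0,-0.8],"rot":[0,0,0]},
    {"travel":[0,0,0],"rot":[0,0,0]},
    {"travel":[0,0,0],"rot":[0,0,0]},
    {"travel":[0,0,0],"rot":[0,0,0]},
    {"travel":[0,0,0],"rot":[0,0,0]},
  ],
)

```text
t: 24.8
eef_pos: [550.1, 245.7, 118.6]
tcp_rot: [-3.141, -0.0, -1.901]
wrist_force: [0.6, -1.9, -0.6]
gripper_width: 62.2
```

```bash
python3 -c "
from h import *
st=observe();print(st['eef_pos'],st['tcp_rot'],st['wrist_force'],st['moment'])"
```

```text
[550.05453717 245.72154196 118.59572319] [-3.14144231e+00 -9.90115343e-06 -1.90073649e+00] [ 0.62704497 -1.85216444 -0.55862086] [-0.44256806 -0.16964629  0.07144234]
```

Call:
play_rows(
  deltas=[
    {"travel":[0,-0.2,-0.8],"rot":[0,0,0]},
    {"travel":[0,0,-0.8],"rot":[0,0,0]},
    {"travel":[0,0,-0.8],"rot":[0,0,0]},
    {"travel":[0,0,-0.8],"rot":[0,0,0]},
    {"travel":[0,0,0],"rot":[0,0,0]},
    {"travel":[0,0,0],"rot":[0,0,0]},
    {"travel":[0,0,0],"rot":[0,0,0]},
    {"travel":[0,0,0],"rot":[0,0,0]},
  ],
)

```text
t: 25.8
eef_pos: [550.0, 245.6, 115.3]
tcp_rot: [3.142, -0.0, -1.901]
wrist_force: [1.6, -1.7, -1.1]
gripper_width: 61.7
```

```bash
python3 -c "
from h import *
st=observe();print(st['eef_pos'],st['tcp_rot'],st['wrist_force'],st['moment'])"
```

```text
[549.96545186 245.55451456 115.34185224] [ 3.14156967e+00 -2.57589725e-05 -1.90072547e+00] [ 1.55865772 -1.69042646 -1.13960389] [-0.3478771  -0.12236614  0.00980689]
```

Call:
play_rows(
  deltas=[
    {"travel":[0.1,-0.2,-0.7],"rot":[0,0,0]},
    {"travel":[0,0,-0.6],"rot":[0,0,0]},
    {"travel":[0,0,-0.6],"rot":[0,0,0]},
    {"travel":[0,0,-0.6],"rot":[0,0,0]},
    {"travel":[0,0,0],"rot":[0,0,0]},
    {"travel":[0,0,0],"rot":[0,0,0]},
    {"travel":[0,0,0],"rot":[0,0,0]},
    {"travel":[0,0,0],"rot":[0,0,0]},
  ],
)

```text
t: 26.8
eef_pos: [550.3, 245.6, 114.2]
tcp_rot: [-3.141, 0.001, -1.901]
wrist_force: [-2.9, -2.0, 8.9]
gripper_width: 61.7
```

```bash
python3 -c "
from h import *
st=observe();print(st['eef_pos'],st['tcp_rot'],st['wrist_force'],st['moment'])"
```

```text
[550.33475659 245.58418548 114.23648424] [-3.14062782e+00  9.06117728e-04 -1.90061835e+00] [-2.88163103 -2.02468101  8.90518909] [-0.37844755  0.47711037 -0.02441185]
```

Call:
play_rows(
  deltas=[
    {"travel":[-0.2,-0.1,0],"rot":[0,0,-3]},
    {"travel":[0,0,0],"rot":[0,0,-3]},
    {"travel":[0,0,0],"rot":[0,0,-3]},
    {"travel":[0,0,0],"rot":[0,0,-3]},
    {"travel":[0,0,0],"rot":[0,0,0]},
    {"travel":[0,0,0],"rot":[0,0,0]},
    {"travel":[0,0,0],"rot":[0,0,0]},
    {"travel":[0,0,0],"rot":[0,0,0]},
  ],
)

```text
t: 27.8
eef_pos: [549.8, 245.3, 112.8]
tcp_rot: [3.141, 0.0, -2.11]
wrist_force: [1.4, -0.6, -1.9]
gripper_width: 61.8
```

```bash
python3 -c "
from h import *
st=observe();print(st['eef_pos'],st['tcp_rot'],st['wrist_force'],st['moment'])"
```

```text
[549.82523136 245.30932903 112.83357306] [ 3.14142718e+00  5.27927715e-05 -2.10993092e+00] [ 1.35890561 -0.55369377 -1.88038486] [-0.03156802 -0.12898622  0.00975716]
```

Call:
play_rows(
  deltas=[
    {"travel":[0.1,0,-0.6],"rot":[0,0,-4]},
    {"travel":[0,0,-0.5],"rot":[0,0,-4]},
    {"travel":[0,0,-0.5],"rot":[0,0,-4]},
    {"travel":[0,0,0],"rot":[0,0,-4]},
    {"travel":[0,0,0],"rot":[0,0,-4]},
    {"travel":[0,0,0],"rot":[0,0,-4]},
    {"travel":[0,0,0],"rot":[0,0,0]},
    {"travel":[0,0,0],"rot":[0,0,0]},
  ],
)

```text
t: 28.8
eef_pos: [549.8, 245.3, 111.2]
tcp_rot: [3.141, -0.0, -2.528]
wrist_force: [0.5, -0.1, -1.9]
gripper_width: 61.6
```

```bash
python3 -c "
from h import *
st=observe();print(st['eef_pos'],st['tcp_rot'],st['wrist_force'],st['moment'])"
```

```text
[549.81234734 245.31625243 111.22983517] [ 3.14129732e+00 -1.87258005e-04 -2.52796587e+00] [ 0.49441268 -0.06209913 -1.94045523] [-0.05492647  0.0099453   0.00141407]
```

Call:
play_rows(
  deltas=[
    {"travel":[0,0,-0.4],"rot":[0,0,-4]},
    {"travel":[0,0,-0.4],"rot":[0,0,-4]},
    {"travel":[0,0,0],"rot":[0,0,-4]},
    {"travel":[0,0,0],"rot":[0,0,-4]},
    {"travel":[0,0,0],"rot":[0,0,-4]},
    {"travel":[0,0,0],"rot":[0,0,0]},
    {"travel":[0,0,0],"rot":[0,0,0]},
    {"travel":[0,0,0],"rot":[0,0,0]},
  ],
)

```text
t: 29.8
eef_pos: [550.3, 245.4, 110.9]
tcp_rot: [3.141, 0.001, -2.877]
wrist_force: [-0.9, 0.5, 3.2]
gripper_width: 62.2
```

```bash
python3 -c "
from h import *
st=observe();print(st['eef_pos'],st['tcp_rot'],st['wrist_force'],st['moment'])"
```

```text
[550.32386911 245.43813681 110.89961739] [ 3.14142583e+00  9.07037129e-04 -2.87735541e+00] [-0.89650907  0.5403716   3.21449208] [ 0.06912474 -0.02610608  0.00982783]
```

Call:
play_rows(
  deltas=[
    {"travel":[-0.1,0,0],"rot":[0,0,-4]},
    {"travel":[0,0,0],"rot":[0,0,-4]},
    {"travel":[0,0,0],"rot":[0,0,-4]},
    {"travel":[0,0,0],"rot":[0,0,-4]},
    {"travel":[0,0,0],"rot":[0,0,0]},
    {"travel":[0,0,0],"rot":[0,0,0]},
    {"travel":[0,0,0],"rot":[0,0,0]},
    {"travel":[0,0,0],"rot":[0,0,0]},
  ],
)

```text
t: 30.8
eef_pos: [550.2, 245.3, 110.8]
tcp_rot: [3.141, 0.001, 3.126]
wrist_force: [1.1, -0.3, 4.9]
gripper_width: 62.0
```

```bash
python3 -c "
from h import *
st=observe();print(st['eef_pos'],st['tcp_rot'],st['wrist_force'],st['moment'])"
```

```text
[550.2065912  245.33608283 110.82368656] [3.14139702e+00 7.56717944e-04 3.12642103e+00] [ 1.0877463  -0.34956008  4.85810213] [ 0.04412569  0.01381436 -0.06473786]
```

Call:
play_rows(
  deltas=[
    {"travel":[0,0,0],"rot":[0,0,-2]},
    {"travel":[0,0,0],"rot":[0,0,-2]},
    {"travel":[0,0,0],"rot":[0,0,-2]},
    {"travel":[0,0,0],"rot":[0,0,-2]},
    {"travel":[0,0,0],"rot":[0,0,-2]},
    {"travel":[0,0,0],"rot":[0,0,0]},
    {"travel":[0,0,0],"rot":[0,0,0]},
    {"travel":[0,0,0],"rot":[0,0,0]},
  ],
)

```text
t: 31.8
eef_pos: [550.1, 245.3, 110.8]
tcp_rot: [3.141, 0.001, 2.952]
wrist_force: [1.2, 0.3, 5.5]
gripper_width: 62.0
```

```bash
python3 -c "
from h import *
st=observe();print(st['eef_pos'],st['tcp_rot'],st['wrist_force'],st['moment'])"
```

```text
[550.12521477 245.33298368 110.81979988] [3.14127653e+00 5.70256640e-04 2.95182252e+00] [1.2018503  0.32593823 5.48503553] [-0.04008703 -0.04490006 -0.07050988]
```

Call:
play_rows(
  deltas=[
    {"travel":[0,0,0],"rot":[0,0,-2]},
    {"travel":[0,0,0],"rot":[0,0,-2]},
    {"travel":[0,0,0],"rot":[0,0,-2]},
    {"travel":[0,0,0],"rot":[0,0,0]},
    {"travel":[0,0,0],"rot":[0,0,0]},
    {"travel":[0,0,0],"rot":[0,0,0]},
    {"travel":[0,0,0],"rot":[0,0,0]},
    {"travel":[0,0,0],"rot":[0,0,0]},
  ],
)

```text
t: 32.8
eef_pos: [550.1, 245.3, 110.8]
tcp_rot: [3.141, 0.0, 2.847]
wrist_force: [-1.1, 0.1, 5.1]
gripper_width: 62.1
```

```bash
python3 -c "
from h import *
st=observe();print(st['eef_pos'],st['tcp_rot'],st['wrist_force'],st['moment'])"
```

```text
[550.10711811 245.30624002 110.76114192] [3.14128383e+00 4.80257467e-04 2.84713930e+00] [-1.08552635  0.06618839  5.07657948] [ 0.0217149   0.10865482 -0.02984698]
```

Call:
play_rows(
  deltas=[
    {"travel":[0,0,0],"rot":[0,0,-2]},
    {"travel":[0,0,0],"rot":[0,0,-2]},
    {"travel":[0,0,0],"rot":[0,0,-1]},
    {"travel":[0,0,0],"rot":[0,0,0]},
    {"travel":[0,0,0],"rot":[0,0,0]},
    {"travel":[0,0,0],"rot":[0,0,0]},
    {"travel":[0,0,0],"rot":[0,0,0]},
    {"travel":[0,0,0],"rot":[0,0,0]},
  ],
)

```text
t: 33.8
eef_pos: [550.1, 245.3, 110.6]
tcp_rot: [3.141, 0.0, 2.759]
wrist_force: [-0.1, -0.3, 6.0]
gripper_width: 61.9
```

```bash
python3 -c "
from h import *
st=observe();print(st['eef_pos'],st['tcp_rot'],st['wrist_force'],st['moment'],st['q'][5])"
```

```text
[550.06087594 245.26836598 110.60860934] [3.14143725e+00 3.60333963e-04 2.75894662e+00] [-0.14758299 -0.32784871  5.96267735] [-0.00164018 -0.05614709  0.17228771] 0.6796215220252797
```

Call:
play_rows(
  deltas=[
    {"travel":[0,0,0],"rot":[0,0,-1]},
    {"travel":[0,0,0],"rot":[0,0,-1]},
    {"travel":[0,0,0],"rot":[0,0,0]},
    {"travel":[0,0,0],"rot":[0,0,0]},
    {"travel":[0,0,0],"rot":[0,0,0]},
    {"travel":[0,0,0],"rot":[0,0,0]},
    {"travel":[0,0,0],"rot":[0,0,0]},
    {"travel":[0,0,0],"rot":[0,0,0]},
  ],
)

```text
t: 34.8
eef_pos: [550.0, 245.3, 110.6]
tcp_rot: [3.141, 0.0, 2.724]
wrist_force: [1.4, 0.2, 4.8]
gripper_width: 61.9
```

```bash
python3 -c "
from h import *
a=[]
for i in range(8):
    st=observe();a.append(np.r_[st['eef_pos'][2],st['tcp_rot'][2],st['wrist_force'][2],st['moment'][2]]);snapshot('top')
print(np.round(a,3));print(np.mean(a,0))"
```

```text
[[1.10555e+02 2.72400e+00 4.77900e+00 1.74000e-01]
 [1.10521e+02 2.72400e+00 4.46800e+00 9.80000e-02]
 [1.10541e+02 2.72400e+00 4.94200e+00 1.30000e-01]
 [1.10524e+02 2.72400e+00 4.66100e+00 1.44000e-01]
 [1.10558e+02 2.72400e+00 5.19400e+00 1.48000e-01]
 [1.10545e+02 2.72400e+00 3.65600e+00 1.03000e-01]
 [1.10545e+02 2.72400e+00 3.69100e+00 1.17000e-01]
 [1.10561e+02 2.72400e+00 5.13300e+00 1.44000e-01]]
[110.54342375   2.7243561    4.56533998   0.13230459]
```

Call:
play_rows(
  deltas=[
    {"travel":[0,0,0],"rot":[0,0,-1]},
    {"travel":[0,0,0],"rot":[0,0,-1]},
    {"travel":[0,0,0],"rot":[0,0,0]},
    {"travel":[0,0,0],"rot":[0,0,0]},
    {"travel":[0,0,0],"rot":[0,0,0]},
    {"travel":[0,0,0],"rot":[0,0,0]},
    {"travel":[0,0,0],"rot":[0,0,0]},
    {"travel":[0,0,0],"rot":[0,0,0]},
  ],
)

```text
t: 36.2
eef_pos: [550.0, 245.3, 110.5]
tcp_rot: [3.142, 0.0, 2.689]
wrist_force: [1.5, -0.1, 4.3]
gripper_width: 62.3
```

```bash
cat > avg.py <<'E'
from h import *
a=[]
for i in range(8):
    st=observe();a.append(np.r_[st['eef_pos'],st['tcp_rot'][2],st['wrist_force'],st['moment']]);snapshot('top')
print(st['t'],np.round(np.mean(a,0),3),np.std(a,0)[-1])
E
python3 avg.py
```

```text
36.55 [ 5.49956e+02  2.45262e+02  1.10495e+02  2.68900e+00  1.62300e+00
 -2.96000e-01  3.87800e+00  1.00000e-02 -3.42000e-01  1.88000e-01] 0.030798469331186976
```

Call:
play_rows(
  deltas=[
    {"travel":[0,0,0],"rot":[0,0,-0.7]},
    {"travel":[0,0,0],"rot":[0,0,-0.6]},
    {"travel":[0,0,0],"rot":[0,0,0]},
    {"travel":[0,0,0],"rot":[0,0,0]},
    {"travel":[0,0,0],"rot":[0,0,0]},
    {"travel":[0,0,0],"rot":[0,0,0]},
    {"travel":[0,0,0],"rot":[0,0,0]},
    {"travel":[0,0,0],"rot":[0,0,0]},
  ],
)

```text
t: 37.6
eef_pos: [549.9, 245.2, 110.5]
tcp_rot: [3.142, -0.0, 2.667]
wrist_force: [2.0, 0.4, 3.1]
gripper_width: 61.9
```

```bash
python3 avg.py
```

```text
37.95 [ 5.49887e+02  2.45263e+02  1.10462e+02  2.66700e+00  2.28700e+00
  2.37000e-01  3.04600e+00  6.30000e-02 -4.66000e-01  2.36000e-01] 0.044047729094002445
```

The moment averages 0.236 N m, inside the 0.2 to 0.25 band. Releasing.

Call:
play_rows(
  deltas=[
    {"travel":[0,0,0],"rot":[0,0,0]},
    {"travel":[0,0,0],"rot":[0,0,0]},
    {"travel":[0,0,0],"rot":[0,0,0]},
    {"travel":[0,0,0],"rot":[0,0,0]},
    {"travel":[0,0,0],"rot":[0,0,0]},
    {"travel":[0,0,0],"rot":[0,0,0]},
    {"travel":[0,0,0],"rot":[0,0,0]},
    {"travel":[0,0,0],"rot":[0,0,0]},
  ],
  grip=85,
)

```text
t: 39.0
eef_pos: [549.9, 245.3, 110.5]
tcp_rot: [3.142, 0.0, 2.667]
wrist_force: [-0.2, -0.3, -0.3]
gripper_width: 85.2
```

Call:
play_rows(
  deltas=[
    {"travel":[0,0,10],"rot":[0,0,0]},
    {"travel":[0,0,30],"rot":[0,0,0]},
    {"travel":[0,0,35],"rot":[0,0,0]},
    {"travel":[0,0,30],"rot":[0,0,0]},
    {"travel":[0,0,15],"rot":[0,0,0]},
    {"travel":[0,0,0],"rot":[0,0,0]},
    {"travel":[0,0,0],"rot":[0,0,0]},
    {"travel":[0,0,0],"rot":[0,0,0]},
  ],
)

```text
t: 40.0
eef_pos: [549.1, 245.0, 229.1]
tcp_rot: [-3.14, -0.002, 2.667]
wrist_force: [-0.3, 0.4, 0.2]
gripper_width: 85.2
```

Run:
```python
from h import *
im,cm=snap('wrist','w12.png'); st=observe(); print(st['t'],st['eef_pos'],st['gripper_width'],st['wrist_force'])
cv2.imwrite('pics/w12c.png',cv2.resize(im[120:300,220:420],None,fx=3,fy=3,interpolation=cv2.INTER_CUBIC))
m=((im.max(2).astype(int)-im.min(2)<40)&(im.max(2)<160)&(im.max(2)>90))
```

```text
40.05 [549.24526107 245.025095   229.21239836] 85.14855373148164 [-0.79012244  0.0419381  -1.0330618 ]
```

View pics/w12c.png

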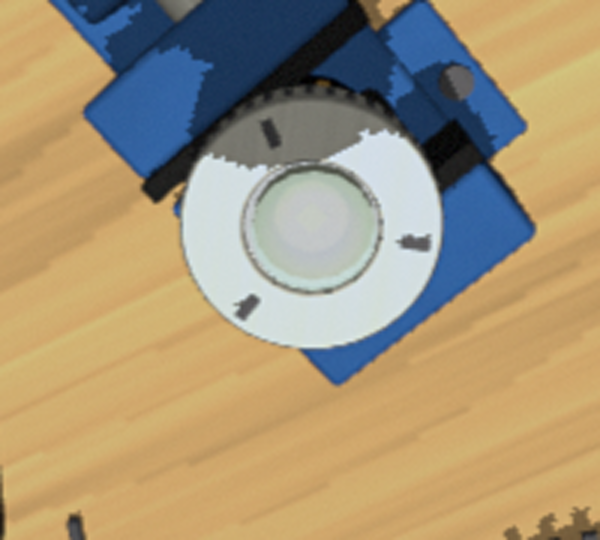

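Run:
```python
from h import *
cm=cam('wrist'); f=lambda x,y:ray(cm,x/3+220,y/3+120,128)[:2]
M=np.array([f(271,133),f(415,242),f(247,307)]); c=M.mean(0); print(c)
print([np.degrees(np.arctan2(*(m-c)[::-1]))%120 for m in M])
job_done()
```

```text
[550.08920195 245.66951989]
[np.float64(54.5030476768938), np.float64(55.20931575411318), np.float64(54.84552150443713)]
the job is handed in; nothing more can be done
```

The headlight is closed up: the glass is seated on its seal, and the bezel is screwed down over it and let go. I handed the job in at about 40 s of robot time; no verdict was reported.

**Glass:** I set it down with about 6 N. A picture after release showed it flat in the mouth, with its underside about 4.8 mm below the rim.

**Bezel:** I set it on about 5° anticlockwise of the gaps, and a small clockwise turn let it drop in. The lugs began to draw roughly 85° past the gaps. I stopped about 10° later, at an average turning moment of 0.236 N m, inside the 0.2–0.25 range. The lower edge was then about 14.5 mm below the rim.

**Last checks:**
- The final picture shows the bezel sitting level and the glass whole in its hole.
- The bezel's centre measured (550.1, 245.7), against about (550, 245.5) for the lamp.
- The lug marks stand within 1.5° of where the hand left them, so it did not unscrew. That difference is within the measurement error and the twist of the lamp in the jaws.
- The gripper is open and well clear.

**What disagreed or went unchecked:**
- The wrist camera's reported calibration shifted by about 2 mm sideways between looks. I placed the bezel using only differences within one picture.
- The moment readings are noisy, about ±0.03 to 0.04 N m, so I averaged eight at each step. The force on the glass is only inferred, at about 17 N give or take a fifth.
- One early move was refused for its format; nothing moved.
- I did not measure the bystanders again; the arm kept clear of them.

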